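# Switch on and zero the kitchen scales

## Task

Get the kitchen scales ready for weighing into the bowl that stands on them: with the closed fingertips press the green key (on) gently well down and let it come up, then press the blue key (zero) in the same way, and withdraw. Press only these two keys: do not press the red key (off) or lean on the scales, and leave the bowl and the things around in their places.

Things in the scene. Friction and masses are not known exactly. Their poses are not given: they have to be found in the camera images.
- scales: white flat kitchen scales, 210 mm (own x) by 220 mm (own y), top face 24 mm above the worktop, standing firm; origin on the worktop under the centre. Three coloured keys lie in a row along own y, 60 mm apart, 78 mm from the centre on the side of own -x, which faces roughly towards the robot; which colour is in which place varies. Behind them a dark display, then a round steel platform 126 mm wide, centre at own x +37 mm, top at 30 mm
- green_top (a point): centre of the upper face of the green round key on the scales (switches on), face 37 mm above the worktop when not pressed; it goes down with the key
- green_key (a joint): how far the green key is pressed straight down, m: 0 = up, 0.008 = at its stop. Spring return: starts to move at 1.2 N, 3.6 N at 4 mm, 6 N at 8 mm, hard stop beyond
- green_button: grey ring 39 mm wide and 3 mm high, fixed on top of the scales, with the green key (32 mm across, 10 mm above the ring) in it; origin at the underside of the ring, 24 mm above the worktop, right below the key's centre
- blue_top (a point): centre of the upper face of the blue round key on the scales (sets the reading to zero), face 37 mm above the worktop when not pressed; it goes down with the key
- blue_key (a joint): how far the blue key is pressed straight down, m: 0 = up, 0.008 = at its stop. Spring return: starts to move at 1.2 N, 3.6 N at 4 mm, 6 N at 8 mm, hard stop beyond
- blue_button: grey ring 39 mm wide and 3 mm high, fixed on top of the scales, with the blue key (32 mm across, 10 mm above the ring) in it; origin at the underside of the ring, 24 mm above the worktop, right below the key's centre
- red_top (a point): centre of the upper face of the red round key on the scales (switches off), face 37 mm above the worktop when not pressed; it goes down with the key
- red_key (a joint): how far the red key is pressed straight down, m: 0 = up, 0.008 = at its stop. Spring return: starts to move at 1.2 N, 3.6 N at 4 mm, 6 N at 8 mm, hard stop beyond
- red_button: grey ring 39 mm wide and 3 mm high, fixed on top of the scales, with the red key (32 mm across, 10 mm above the ring) in it; origin at the underside of the ring, 24 mm above the worktop, right below the key's centre
- bowl: white ceramic bowl, 116 mm wide and 45 mm high, loose on the platform, rim 75 mm above the worktop; origin under its centre
- spice_jar: glass spice jar with green cap, 46 mm wide, 105 mm high, loose on the worktop beside the scales, to the left; origin under its centre
- tin: food tin, 57 mm wide, 72 mm high, loose on the worktop beside the scales, to the right; origin under its centre
- garlic: garlic bulb, 60 mm wide, 59 mm high, loose on the worktop to the left of the keys; origin under its centre
Mind the look-alikes: they are no part of the job. What is shaped like the garlic but turquoise or yellow is not meant. Leave any yellow look-alike of the tin alone.

How it is judged:
On the way, in this order (a step that is already met when the one before it is completed fails the run):
1. the green key is pressed down 4 mm or more for 0.1 s, the blue key up (value of joint green_key above 0.004 m and value of joint blue_key below 0.001 m), for 0.1 s.
2. the green key is up again (value of joint each of green_key, blue_key below 0.001 m), for 0.05 s.
3. the blue key is pressed down 4 mm or more for 0.1 s, the green key up (value of joint blue_key above 0.004 m and value of joint green_key below 0.001 m), for 0.1 s.
At the end, for the whole second after the job is handed in: all three keys are up (within 1 mm); bowl, spice jar, tin and garlic stand upright (within 0.1 rad) at rest within 10 mm of where they were (all of step 2 and value of joint red_key below 0.001 m and distance of each of bowl, spice_jar, tin, garlic from where it was at the start of the episode below 0.01 m and angle between each of bowl, spice_jar, tin, garlic's own z axis and vertical below 0.1 rad and linear speed of each of bowl, spice_jar, tin, garlic below 0.02 m/s); the robot touches nothing.
It fails at once if the red key is pressed (more than 1.5 mm) (value of joint red_key above 0.0015 m).
It fails at once if the green or blue key is pressed hard (more than 20 N) (contact force between any of green_button, blue_button and the fingers above 20 N or contact force between any of green_button, blue_button and the arm above 20 N).
It fails at once if the robot leans on the housing or platform of the scales (more than 5 N) (contact force between scales and the fingers above 5 N or contact force between scales and the arm above 5 N).
It fails at once if a bystander is lifted, pushed (more than 15 mm) or tipped (distance of any of bowl, spice_jar, tin, garlic from where it was at the start of the episode above 0.015 m or angle between any of bowl, spice_jar, tin, garlic's own z axis and vertical above 0.25 rad).
It also fails if it takes over 38 s, if anything falls off the work surface, if the arm or the gripper's body presses on something with over 40 N, if the wrist force passes 120 N, or if a joint passes its speed limit or range.

## Robot

A 6-joint arm with a two-finger parallel gripper is mounted at the origin on a cart in front of the work surface, level with it; the furniture and walls round the work are solid. World frame = base frame: x ahead of the robot, y to its left, z up, the work surface at z = 0. Lengths are in m, angles in rad, forces in N, time in s.
With the tool pointing down it reaches from about 0.25 to 0.775 m from the base axis. Payload 8.9 kg.
Tool frame: the origin (TCP) lies at the very end of the fingers, on their centre line; the grasp point (between the pads) lies 19 mm behind it; z points along the fingers, y is the line along which they close (so a half turn about z gives the same grasp; the last joint's range is limited). The gripper opens to 85 mm and grips with 20 to 120 N. Pads are 22 mm wide; open, the fingers measure 114 mm over their backs; the gripper's body (76 mm by 85 mm) begins 54 mm behind the grasp point. The pads swing forward as they close: fully open they stand 13 mm farther back than shut.
Start: joints at [1.11, 0.291, -0.153, 1.127, 0, 1.431], TCP at [0.166, 0.498, 0.231] pointing down, gripper open.
Joint ranges: [-2.52, 2.52], [-0.91, 1.74], [-1.3, 1.37], [-1.96, 2.02], [-1.52, 1.47], [-3.14, 3.14]. Speed limits (rad/s): [2.22, 2.22, 2.79, 3.14, 3.14, 3.14].

## Interface

Orientations are given as a unit quaternion [x, y, z, w].
In Python, from cell import robot gives the robot as it stands. The module is installed in compiled form; this text tells all that it offers.
- The arm moves only by the tool apply_moves, never from a script. Its argument "steps" is a list of rows, each a list of 7 numbers: the shift along the world's x, y, z in units of 40 mm (1.0 is 40 mm), then the turn, a rotation vector about the world's x, y, z in units of 6 degrees (1.0 is 6 degrees), then the closure in counts, from 0 (fully open) to 255 (shut). A call has 1 to 10 rows; each row is the pose to reach, as a shift and turn from the pose commanded when the call began; what a row does not reach only later rows make up. A row lasts 1/10 s, in which the tool goes at most 50 mm and 8.59 degrees, less where a joint would pass 70% of its speed; a pose out of reach is approached as far as the arm can. A call with a gripper value outside its range is refused whole. The fingers move at their own pace and stop on an object; the grip force is fixed at half the most. Time passes only in rows, so rows that repeat a pose let the fingers close. It gives the time, the measured TCP pose, the force, the opening and the grip force at its end, in the units of the state.
- robot.get_state(): the state, without advancing time (a new reading comes with each control period).
- robot.grab_frame(name): name is "side" or "top" or "wrist"; returns a dict with "image" (420x560x3 uint8, red, green, blue), "range_z" (420x560 float32, m along the optical axis (not along the pixel's ray), 0 where there is no reading), "camera_matrix" (3x3 intrinsics, pixels), "world_from_camera" (4x4, takes a point from camera to world coordinates). Camera axes: x right, y up, looking along -z (the intrinsics and any distortion apply to the point x, -y, -z); pixel columns grow to the right and rows downward; lengths in m; the calibration is good to about 2 mm. A picture is of the moment at which its call begins.
- robot.finish_job(): hands the job in; it is judged then, once.
The state is a dict: "t": time; "qpos": joint angles; "dq": joint speeds; "joint_efforts": joint torques, N m; "position": TCP position; "tcp_rot": TCP orientation; "force": force on the tool from outside, world axes, zero at the start; "wrist_torque": the same for the moment, N m; "gripper_width": finger opening in m; "grip_force": force on a finger pad.
Only numpy, scipy, OpenCV 4.12 (cv2) and the standard library are available. Lean on these libraries where they do the work, as an engineer would, in place of code of your own. Each camera call takes 0.05 s, during which the arm holds its last target. There are 200 camera calls.

## Working session

There is one attempt and no reset: what is moved stays moved. The work goes in short steps, Python scripts to look and compute and a tool call to move; the robot and the scene stay as the last step left them, time stands still between calls to the robot, and variables do not carry over. Pictures are saved under pics/ and viewed, at most 10 in all, crops included, and the job is handed in when it is done.

Besides the shell and the picture viewer there is one more tool, called after ">>>" by a JSON object that holds its "name" and its "arguments", one argument or row to a line. apply_moves: Moves the arm, as the interface text tells. Its arguments: {"type":"object","properties":{"steps":{"type":"array"}},"required":["steps"]}

```bash
mkdir -p pics; cat > h.py <<'E'
import numpy as np, cv2
from cell import robot
def grab(n,f):
    d=robot.grab_frame(n); cv2.imwrite(f,d["image"][:,:,::-1]); np.savez('/tmp/'+n+'.npz',**d); return d
def world(d,mask=None):
    K=d["camera_matrix"];T=d["world_from_camera"];z=d["range_z"]
    v,u=np.indices(z.shape)
    P=np.stack([(u-K[0,2])/K[0,0]*z,-(v-K[1,2])/K[1,1]*z,-z],-1)
    return P@T[:3,:3].T+T[:3,3]
E
python3 - <<'E'
from h import *
d=grab("top","pics/top1.png"); P=world(d)
s=robot.get_state();print(s["t"],s["position"],s["tcp_rot"],s["force"],s["gripper_width"])
hsv=cv2.cvtColor(d["image"],cv2.COLOR_RGB2HSV)
print(d["world_from_camera"].round(3),d["camera_matrix"].round(1))
hh=hsv[...,0];ok=(hsv[...,1]>110)&(hsv[...,2]>60)&(d["range_z"]>0)
for n,m in dict(green=(hh>38)&(hh<85),blue=(hh>95)&(hh<130),red=(hh<8)|(hh>172)).items():
    k,l,st,c=cv2.connectedComponentsWithStats((m&ok).astype('uint8'))
    for i in range(1,k):
        if st[i,4]>40: print(n,c[i].round(),st[i,2:],np.median(P[l==i],0).round(4))
E
```

```text
0.05 [0.16585786 0.49767761 0.23075992] [ 1.60220533e-01  9.87081055e-01 -5.79578180e-04 -1.91195952e-04] [-0.16848578  0.61746103  0.25246109] 0.08553593911412725
[[ 0.153  0.967 -0.206  0.44 ]
 [-0.988  0.149 -0.036  0.04 ]
 [-0.004  0.209  0.978  0.904]
 [ 0.     0.     0.     1.   ]] [[420.8   0.  275.4]
 [  0.  420.8 208.4]
 [  0.    0.    1. ]]
green [241. 253.] [ 14  14 152] [0.5188 0.1282 0.0378]
blue [269. 259.] [ 15  14 169] [0.516  0.0686 0.0375]
red [157.  89.] [  83   56 3462] [0.8444 0.3717 0.0555]
red [298. 264.] [ 15  15 178] [0.5133 0.0089 0.0376]
```

View pics/top1.png

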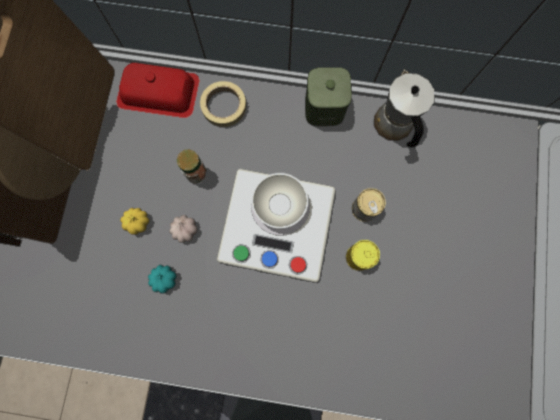

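The top view shows the keys near the scales' front edge: green at (241,253), blue at (269,259) and red at (298,264). Their measured heights (37.5 mm) and 60 mm spacing match what was given. I'll move above green with the fingers closed.

>>> {"name": "apply_moves", "arguments": {
  "steps": [
    [0.88,-0.92,0,0,0,0,255],
    [1.76,-1.85,0,0,0,0,255],
    [2.65,-2.77,-0.2,0,0,0,255],
    [3.53,-3.7,-0.4,0,0,0,255],
    [4.41,-4.62,-0.6,0,0,0,255],
    [5.29,-5.54,-0.8,0,0,0,255],
    [6.17,-6.47,-1.1,0,0,0,255],
    [7.06,-7.4,-1.4,0,0,0,255],
    [7.94,-8.3,-1.7,0,0,0,255],
    [8.82,-9.24,-2.0,0,0,0,255]
  ]
}}

```text
t: 1.05
position: [0.5071, 0.1401, 0.1549]
tcp_rot: [0.16, 0.987, 0.0, -0.0]
force: [-0.1, 2.0, 0.2]
gripper_width: -0.0001
grip_force: 0.0
```

>>> {"name": "apply_moves", "arguments": {
  "steps": [
    [0,0,0,0,0,0,255],
    [0,0,0,0,0,0,255],
    [0,0,0,0,0,0,255]
  ]
}}

```text
t: 1.35
position: [0.5054, 0.1424, 0.1555]
tcp_rot: [0.16, 0.987, 0.0, -0.001]
force: [-0.2, -0.1, -0.1]
gripper_width: -0.0001
grip_force: 0.0
```

```bash
python3 - <<'E'
from h import *
d=grab("wrist","pics/w1.png"); P=world(d)
s=robot.get_state();print(s["t"],s["position"],s["tcp_rot"],s["force"],s["gripper_width"])
hsv=cv2.cvtColor(d["image"],cv2.COLOR_RGB2HSV)
hh=hsv[...,0];ok=(hsv[...,1]>110)&(hsv[...,2]>60)&(d["range_z"]>0)
for n,m in dict(green=(hh>38)&(hh<85),blue=(hh>95)&(hh<130),red=(hh<8)|(hh>172)).items():
    k,l,st,c=cv2.connectedComponentsWithStats((m&ok).astype('uint8'))
    for i in range(1,k):
        if st[i,4]>150:
            q=P[(l==i)&(abs(P[...,2]-.037)<.004)]
            if len(q)>50: print(n,c[i].round(),st[i,2:],q.min(0).round(4),q.max(0).round(4),np.median(q,0).round(4))
E
```

```text
1.4 [0.50535345 0.14268293 0.15573705] [ 1.59630869e-01  9.87176745e-01  4.05087686e-05 -2.42854043e-04] [ 0.6831829   0.49782478 -0.36584498] 0.00032038108237035306
green [271. 226.] [ 35  31 851] [0.5043 0.1144 0.0346] [0.534  0.1445 0.0391] [0.519  0.1294 0.0369]
blue [208. 243.] [ 35  32 859] [0.5014 0.0549 0.033 ] [0.5321 0.0849 0.0393] [0.5163 0.0701 0.0367]
red [147. 259.] [ 35  32 832] [ 0.4985 -0.0057  0.0338] [0.5292 0.0256 0.0387] [0.5135 0.0105 0.0367]
```

View pics/w1.png

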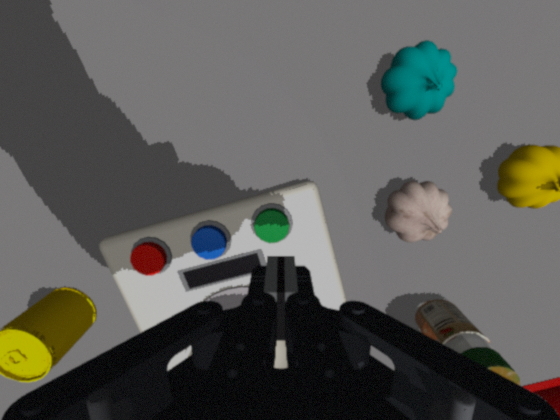

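The wrist view shows green at (271,226), blue at (208,243) and red at (147,259), agreeing with the top view to within 2 mm. The tool is about 14 mm short in x and y, so I'll correct that and lower above green.

>>> {"name": "apply_moves", "arguments": {
  "steps": [
    [0.34,-0.34,0,0,0,0,255],
    [0.34,-0.34,-0.6,0,0,0,255],
    [0.34,-0.34,-1.2,0,0,0,255],
    [0.34,-0.34,-1.8,0,0,0,255],
    [0.34,-0.34,-2.3,0,0,0,255],
    [0.34,-0.34,-2.5,0,0,0,255],
    [0.34,-0.34,-2.5,0,0,0,255],
    [0.34,-0.34,-2.5,0,0,0,255]
  ]
}}

```text
t: 2.2
position: [0.5204, 0.1285, 0.0565]
tcp_rot: [0.16, 0.987, 0.0, 0.001]
force: [0.5, -0.3, 0.4]
gripper_width: 0.0002
grip_force: 0.0
```

>>> {"name": "apply_moves", "arguments": {
  "steps": [
    [0,0,-0.2,0,0,0,255],
    [0,0,-0.35,0,0,0,255],
    [0,0,-0.45,0,0,0,255],
    [0,0,-0.5,0,0,0,255],
    [0,0,-0.55,0,0,0,255],
    [0,0,-0.58,0,0,0,255],
    [0,0,-0.6,0,0,0,255],
    [0,0,-0.6,0,0,0,255]
  ]
}}

```text
t: 3.0
position: [0.5196, 0.1283, 0.0317]
tcp_rot: [0.16, 0.987, -0.0, -0.0]
force: [-2.9, -1.2, 4.1]
gripper_width: 0.0002
grip_force: 2.2
```

>>> {"name": "apply_moves", "arguments": {
  "steps": [
    [0,0,-0.02,0,0,0,255],
    [0,0,-0.03,0,0,0,255],
    [0,0,-0.03,0,0,0,255],
    [0,0,-0.03,0,0,0,255]
  ]
}}

```text
t: 3.4
position: [0.5197, 0.1283, 0.0305]
tcp_rot: [0.16, 0.987, -0.0, -0.0]
force: [-2.6, -0.8, 4.9]
gripper_width: -0.0003
grip_force: 2.5
```

>>> {"name": "apply_moves", "arguments": {
  "steps": [
    [0,0,0.3,0,0,0,255],
    [0,0,0.8,0,0,0,255],
    [0,0,0.8,0,0,0,255],
    [-0.04,-0.75,0.8,0,0,0,255],
    [-0.07,-1.48,0.8,0,0,0,255],
    [-0.07,-1.48,0.8,0,0,0,255],
    [-0.07,-1.48,0.8,0,0,0,255]
  ]
}}

```text
t: 4.1
position: [0.5171, 0.0687, 0.0624]
tcp_rot: [0.161, 0.987, 0.0, 0.0]
force: [-0.5, -0.1, -0.1]
gripper_width: -0.0001
grip_force: 0.0
```

>>> {"name": "apply_moves", "arguments": {
  "steps": [
    [0,0,-0.3,0,0,0,255],
    [0,0,-0.5,0,0,0,255],
    [0,0,-0.6,0,0,0,255],
    [0,0,-0.65,0,0,0,255],
    [0,0,-0.7,0,0,0,255],
    [0,0,-0.75,0,0,0,255],
    [0,0,-0.78,0,0,0,255],
    [0,0,-0.8,0,0,0,255],
    [0,0,-0.8,0,0,0,255],
    [0,0,-0.8,0,0,0,255]
  ]
}}

```text
t: 5.1
position: [0.517, 0.0692, 0.0306]
tcp_rot: [0.16, 0.987, 0.0, 0.0]
force: [-3.2, 2.5, 4.8]
gripper_width: 0.0002
grip_force: 2.5
```

>>> {"name": "apply_moves", "arguments": {
  "steps": [
    [0,0,0,0,0,0,255],
    [0,0,0,0,0,0,255],
    [0,0,0.3,0,0,0,255],
    [0,0,1.0,0,0,0,255],
    [0,0,2.0,0,0,0,255],
    [0,0,3.0,0,0,0,255],
    [-1,0,4.0,0,0,0,255],
    [-2,0,4.0,0,0,0,255],
    [-3,0,4.0,0,0,0,255],
    [-3,0,4.0,0,0,0,255]
  ]
}}

```text
t: 6.1
position: [0.3924, 0.0689, 0.1911]
tcp_rot: [0.16, 0.987, -0.001, -0.001]
force: [-0.5, -0.5, -0.4]
gripper_width: -0.0002
grip_force: 0.0
```

```bash
python3 - <<'E'
from h import *
d=grab("top","pics/top2.png")
s=robot.get_state();print(s["t"],s["position"],s["force"])
E
```

```text
6.15 [0.39553669 0.0688641  0.19142274] [ 0.69743731 -0.3949719   0.45961825]
```

View pics/top2.png

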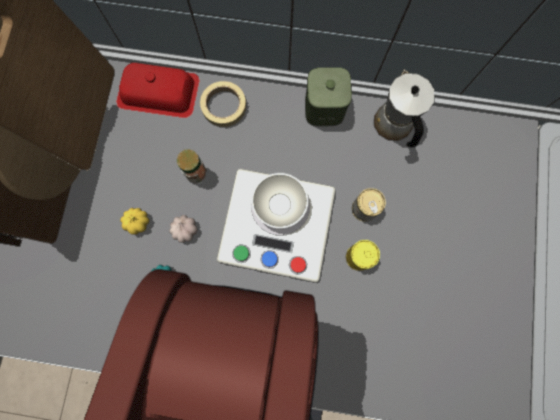

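The second top view shows the bowl (280,203), spice jar (190,165), tin (370,205) and garlic (183,228) where they were. The arm is clear of the scales, so I'm handing in.

```bash
python3 -c "
from cell import robot
print(robot.finish_job())"
```

```text
the job is handed in; nothing more can be done
None
```

I pressed the green key and then the blue one about 6 mm each (judged from about 5 N and the tool height), let each come up, withdrew the arm and handed the job in; the last picture showed bowl, spice jar, tin and garlic in place, but no verdict came back.

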